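# Snap the retaining ring onto an ink roller's axle

## Robot

A 6-joint arm with a two-finger parallel gripper is mounted at the origin on the work surface. World frame = base frame: x ahead of the robot, y to its left, z up, the work surface at z = 0. Lengths are in mm, angles in degrees, forces in N, time in s.
With the tool pointing down it reaches from about 350 to 850 mm from the base axis. Payload 8.1 kg.
Tool frame: the origin (TCP) lies at the very end of the fingers, on their centre line; the grasp point (between the pads) lies 19 mm behind it; z points along the fingers, y is the line along which they close (so a half turn about z gives the same grasp; the last joint's range is limited). The gripper opens to 85 mm and grips with 20 to 120 N. Pads are 22 mm wide; open, the fingers measure 114 mm over their backs; the gripper's body (76 mm by 85 mm) begins 54 mm behind the grasp point. The pads swing forward as they close: fully open they stand 13 mm farther back than shut.
Start: joints at [64.549, 7.471, 85.268, -0, 87.261, -4.893], TCP at [210.669, 561.804, 231.292] pointing down, gripper open.
Joint ranges: [-169.43, 169.43], [-51.17, 129.36], [1.28, 143.12], [-76.62, 256.62], [0, 156.53], [-152.29, 152.29]. Speed limits (degrees/s): [136.94, 136.94, 159.86, 180, 180, 180].

## Interface

Orientations are given as [roll, pitch, yaw] about the fixed x, y, z axes, in that order (R = Rz(yaw) Ry(pitch) Rx(roll)).
In Python, from bench import sense, eyes, job, models gives the robot as it stands. The module is installed in compiled form; this text tells all that it offers.
- The arm moves only by the tool apply_moves, never from a script. Its argument "rows" is a list of rows, each a list of 6 numbers: the shift along the tool's x, y, z in mm, then the turn, a rotation vector about the tool's x, y, z in rad. In form: [[dx, dy, dz, rx, ry, rz], ...]. A call has exactly 5 rows; each row shifts and turns the commanded pose from where the row before left it, along the tool's axes as they then stand; what a row does not reach is not made up. A row lasts 1/8 s, in which the tool goes at most 62.5 mm and 10.7 degrees, less where a joint would pass 70% of its speed; a pose out of reach is approached as far as the arm can. A call is refused whole if a number of a shift passes 62.5 or a number of a turn 0.188, either way. A call with a gripper value outside its range is refused whole. "fingers" is the finger opening in mm, from 0 to 85.4, set as the call begins (left out, the last holds). The fingers move at their own pace and stop on an object; "grip_force" is the grip in N (left out, the last holds). Time passes only in rows, so rows that do not move let the fingers close, or fill a call up. It gives the time, the measured TCP pose, the force, the opening and the grip force at its end, in the units of the state.
- sense(): the state, without advancing time (a new reading comes with each control period).
- eyes.snapshot(name): name is "scene" or "top" or "wrist"; returns (picture, depth): 400x640x3 uint8, red, green, blue; 400x640 float32, mm along the optical axis (not along the pixel's ray), 0 where there is no reading.
- eyes.get_calibration(name): a dict with "intrinsics" (3x3 intrinsics, pixels), "R" (3x3) and "t" (3): a world point X has camera coordinates R X + t; the wrist camera has in their place "mount" (4x4, takes a point from camera to tool coordinates, whose origin is the TCP and whose axes are the flange's). Camera axes: x right, y down, z forward; pixel columns grow to the right and rows downward; lengths in mm; the calibration is good to about 2 mm. A picture is of the moment at which its call begins: read the wrist's pose just before it. get_calibration takes no time and is no camera call.
- job.hand_in(): hands the job in; it is judged then, once.
Trained networks look in the newest picture that a camera, given by its name, has taken for a name from the list of things; names that differ only in an ending like _2 or _b are one class to them, and where a whole thing is asked for, a point or a joint stands for the part that bears it (a point fixed in the world has none). Each returns a list of dicts, best first, with "confidence" (0 to 1); they miss things now and then, are a little off and sometimes report something else, mostly with a low value. They report only what shows in the picture. A call takes as long as a camera call.
- models.boxes_of(name, camera): "xyz" ([x, y, z] in mm, in world coordinates, good to about 4 mm: the middle of the surface that is visible of it).
- models.cut_out(name, camera): "pixels" (400x640 bool, what is visible of it).
- models.place_of(name, camera): "xyz" ([x, y, z] in mm, in world coordinates, good to about 4 mm: a listed point, or the origin of a listed thing).
The state is a dict: "time": time; "joint_pos": joint angles; "qd": joint speeds; "joint_efforts": joint torques, N m; "tool_pos": TCP position; "tcp_rot": TCP orientation; "ft_force": force on the tool from outside, world axes, zero at the start; "wrist_torque": the same for the moment, N m; "finger_gap": finger opening in mm; "grip_force": force on a finger pad.
Only numpy, scipy, OpenCV 4.12 (cv2) and the standard library are available. Lean on these libraries where they do the work, as an engineer would, in place of code of your own. Each camera call takes 0.05 s, during which the arm holds its last target. There are 200 camera calls.

## Task

Fit the steel retaining ring, which lies loose on the upright axle end of the ink roller, into the axle's groove: take the spreading pliers from their wooden stand, put both pins into the ring's eyes, squeeze just far enough for the ring to clear the axle without overstretching it, press it down gently onto the sprung cap until it has passed the axle's shoulder, and let it close into the groove so that it holds the cap down. Then put the pliers back upright in their stand, fully down. Keep the fingers off the ring and the roller, and leave the ink tin, the bottle, the palette knife and the brush alone.

Things in the scene. Friction and masses are not known exactly. Their poses are not given: they have to be found in the camera images.
- roller: Fixed ink roller on end: wooden foot 110 mm across, 30 high; black drum 84 across to 92 high; aluminium cap 72 across, top at 109 to 111 at rest (differs from roller to roller); vertical axle through it: brass groove 19 across up to the shoulder at 112, steel head 24 across from 112 to 121 (1.5 bevel on top), pilot stub 16 across to 127. Origin on the axle's axis at the table, z up.
- axle_end (a point): Centre of the top face of the 24 mm axle head, 121 mm above the table, z up; the ring lies on this face at the start.
- cap (a joint): How far the sprung cap is pressed down, m: 0 at rest, 0.0045 at its hard stop. Pushes up with 4 N plus 1 N per mm (8.5 N at the stop). At rest it partly covers the groove: with the 4 mm ring on it, it must go down 1.7 to 3.7 mm, depending on the roller, before the ring is below the shoulder and can close; pressing until it just reaches the stop is always enough. A fitted ring holds it 1 to 3 mm down.
- ring: Steel retaining ring, 40 g, 4 mm thick, 20 inside, 34 outside (a little egg-shaped to the rear), flat: two coupled sprung halves hinged at the rear (+x, pin 20 mm from centre), two brass eyes at the front (-x), 10 mm tall. Origin: centre of the shut ring, underside, fixed to the hinge pin; x from eyes to hinge, z up. When spread, the eyes also come 3.5 mm nearer the hinge. Up to 2 mm play on the pilot; yaw within 1.2 rad.
- ring_left_eye (a point): Centre of the top rim of the +y eye (23 mm in front of the ring's centre, 10 mm to +y, 10 mm above the ring's underside when shut). Through hole 13 mm along x, 10 mm along y; walls 2.5 mm.
- ring_right_eye (a point): The same for the -y eye.
- ring_left (a joint): Opening angle of the +y half, rad: 0 shut. The 24 mm axle head passes through from 0.15 to 0.2; 0.25 is comfortable; beyond 0.36 the ring is overstretched. Takes 2 N at each eye at first, 5 N at 0.25. At 0.25 the head passes with its axis on the ring's x axis, -5 to 4 mm from the ring's origin, best 0.
- ring_right (a joint): Opening angle of the -y half, rad; the same as the +y half.
- pliers: Upright spreading pliers, about 240 g: red plate 78 (x) by 70 (y) by 14 mm; origin centre of its underside, z up. Two blue grips above, two pins (at x -21.5) and two fixed pressing feet below (18 long in x at y 14 to 21 either side, reaching 40 down). Origin over the axle, x along the ring's x: pins over eyes. Feet on the ring: origin 44 above the ring's underside.
- jaw_a (a joint): Travel of each grip, m: 0 at rest to 0.020; the grips are coupled. Each mm a grip goes in moves its pin 1 mm out, away from the other. Spring: 8 N plus 0.4 N per mm on each grip. Each pin first crosses its play in the eye (about 4.2 mm), then each mm turns its ring half by 0.024 rad: grips about 31 mm apart give 0.25 rad.
- pliers_grip (a point): Midway between the grips, 44 mm above the pliers' origin: good grasp centre, fingers closing along the pliers' y. Grips 22 mm wide (x), outer faces 60 mm apart at rest, 14 to 66 mm above the origin; a ledge 10 mm deep juts out at their foot, top 20 mm above the origin, fingertips may push on it.
- pliers_tips (a point): Midway between the tips of the pins, 21.5 mm in front (-x) of the pliers' origin and 42.8 mm below it. Pins are blades 6 mm (x) by 3.6 mm (y), round-tipped, 9 mm either side of the middle at rest, on arms 9 mm square whose underside is 31 mm below the origin.
- stand: Fixed wooden tool stand, open-topped box 82 (x) by 74 (y) by 62 mm tall, walls 10 mm, well 62 by 54 mm. Origin centre of its underside, z up. The pliers hang in it, plate resting on the rim: pliers' origin over the stand's, 62 mm up, x along the stand's x, with about 5 mm play all round.
- ink_tin: Blue ink tin 68 mm across, 50 high; bystander. Origin under its centre.
- ink_bottle: Black bottle 56 mm across, 130 high; bystander. Origin under its centre.
- palette_knife: Palette knife lying flat; bystander.
- ink_brush: Brush lying flat; bystander.

How it is judged:
By the outcome, as a careful person would: the job done as asked, in the order asked, and still so for the second after the job is handed in, with the robot touching nothing.
It also fails if it takes over 51 s, if anything falls off the work surface, if the arm or the gripper's body presses on something with over 40 N, if the wrist force passes 120 N, or if a joint passes its speed limit or range.

## Working session

There is one attempt and no reset: what is moved stays moved. The work goes in short steps, Python scripts to look and compute and a tool call to move; the robot and the scene stay as the last step left them, time stands still between calls to the robot, and variables do not carry over. Pictures are saved under pics/ and viewed, at most 10 in all, crops included, and the job is handed in when it is done.

Besides the shell and the picture viewer there is one more tool, called after "Request:" as name([rows], argument=value, ...), one row to a line, values as JSON. apply_moves: Moves the arm, as the interface text tells. Its arguments: {"type":"object","properties":{"rows":{"type":"array"},"fingers":{"type":"number"},"grip_force":{"type":"number"}},"required":["rows"]}

```bash
mkdir -p pics; cat > h.py <<'E'
import numpy as np, cv2
from bench import sense, eyes, job, models
from scipy.spatial.transform import Rotation as Ro
def cloud(name, s=None):
    s=s or sense(); pic,d=eyes.snapshot(name); c=eyes.get_calibration(name)
    K=np.array(c["intrinsics"]); v,u=np.mgrid[:400,:640]
    P=np.stack([(u-K[0,2])/K[0,0]*d,(v-K[1,2])/K[1,1]*d,d],-1)
    if "mount" in c:
        M=np.array(c["mount"]); P=P@M[:3,:3].T+M[:3,3]
        R=Ro.from_euler('xyz',s["tcp_rot"],degrees=True).as_matrix()
        P=P@R.T+np.array(s["tool_pos"])
    else:
        P=(P-np.array(c["t"]))@np.array(c["R"])
    P[d==0]=np.nan
    return pic,d,P
E
python3 - <<'E'
from h import *
s=sense(); print(s)
for n in ("top","scene"):
    pic,d,P=cloud(n); cv2.imwrite(f"pics/{n}0.png",pic[...,::-1]); np.save(f"{n}0.npy",P)
    for t in ["roller","axle_end","ring","ring_left_eye","ring_right_eye","pliers","pliers_grip","stand","pliers_tips"]:
        r=models.place_of(t,n)
        print(n,t,[(np.round(q["xyz"]).tolist(),round(q["confidence"],2)) for q in r[:2]])
    c=eyes.get_calibration(n); print(c)
E
```

```text
{'time': 0.0, 'joint_pos': array([ 6.45491521e+01,  7.51432862e+00,  8.53275330e+01,  6.16753531e-04,
        8.72599414e+01, -4.89375308e+00]), 'qd': array([ 0.00157865, -0.06296501, -0.06492598, -0.0622253 , -0.0576267 ,
       -0.04168088]), 'joint_efforts': array([ 4.77439644e-04, -5.69386768e+01, -5.00558925e+01, -8.68413872e-05,
        1.44804135e-02, -2.75316989e-05]), 'tool_pos': array([210.44082617, 561.32603526, 230.26927161]), 'tcp_rot': array([-1.79898621e+02, -9.29838629e-03,  1.59442867e+02]), 'ft_force': array([ 0.04343446, -0.31718588,  0.01488909]), 'wrist_torque': array([ 0.03334996, -0.04906477, -0.0194147 ]), 'grip_force': 0.0, 'finger_gap': 85.71734099523789}
top roller [([465.0, -235.0, 120.0], 0.61)]
top axle_end [([464.0, -233.0, 121.0], 0.59), ([532.0, 126.0, 64.0], 0.4)]
top ring [([466.0, -235.0, 120.0], 0.81)]
top ring_left_eye [([438.0, -225.0, 130.0], 0.43)]
top ring_right_eye [([615.0, -7.0, -0.0], 0.4)]
top pliers [([530.0, 125.0, 65.0], 0.81)]
top pliers_grip [([530.0, 130.0, 106.0], 0.79), ([441.0, -247.0, 132.0], 0.46)]
top stand [([528.0, 132.0, 1
[... 487 characters left out ...]
8.0, -239.0, 120.0], 0.78), ([529.0, 134.0, 1.0], 0.24)]
scene ring_left_eye [([439.0, -227.0, 134.0], 0.69)]
scene ring_right_eye [([440.0, -243.0, 130.0], 0.42)]
scene pliers [([528.0, 131.0, 59.0], 0.76)]
scene pliers_grip [([526.0, 134.0, 107.0], 0.88)]
scene stand [([527.0, 135.0, 0.0], 0.84)]
scene pliers_tips []
{'intrinsics': array([[445.10097403,   0.        , 319.14681821],
       [  0.        , 445.10097403, 195.46001902],
       [  0.        ,   0.        ,   1.        ]]), 'R': array([[-0.79815444,  0.60244859,  0.00227615],
       [ 0.47145289,  0.62694797, -0.62021642],
       [-0.37507553, -0.4939554 , -0.78442744]]), 't': array([ 482.78456525, -200.77054716, 1256.60586101])}
```

View pics/top0.png

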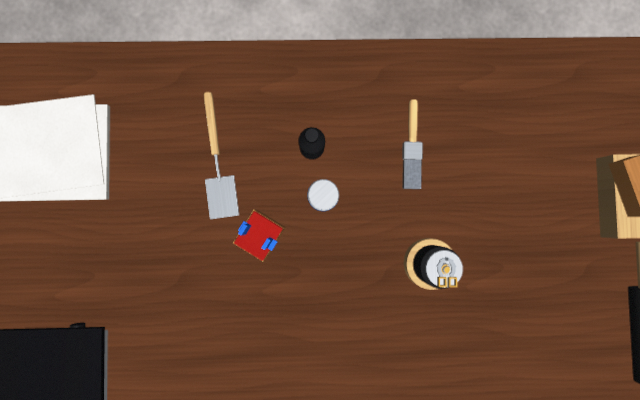

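View pics/scene0.png

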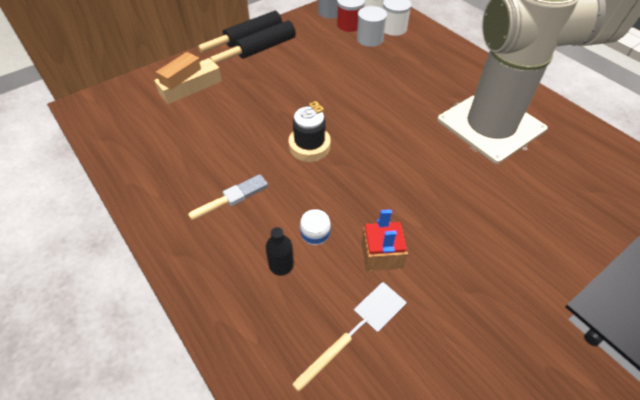

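Top view: pliers (red plate, blue grips at about (244,229) and (269,244)) in the stand; roller at (445,268) with the eyes facing the image bottom (−x) at (441,281) and (453,281). Bystanders are clear of both.

```bash
python3 - <<'E'
from h import *
P=np.load("top0.npy"); pic=cv2.imread("pics/top0.png").astype(int)
b,g,r=pic[...,0],pic[...,1],pic[...,2]
v,u=np.mgrid[:400,:640]
def rep(m,n):
    Q=P[m]; Q=Q[~np.isnan(Q[:,0])]; print(n,len(Q),Q.mean(0).round(1),Q.min(0).round(1),Q.max(0).round(1))
blue=(b>150)&(r<80)&(g<140)
k,lab,st,cen=cv2.connectedComponentsWithStats(blue.astype(np.uint8))
for i in range(1,k):
    if st[i,4]>10: rep((lab==i)&(P[...,2]>115),"blue"+str(cen[i].round()))
red=(r>150)&(g<50)&(b<50)&(v>200)&(v<270)&(u>225)&(u<290)
rep(red,"red")
q=P[red][:,:2]; q=q[~np.isnan(q[:,0])]; print(cv2.minAreaRect(q.astype(np.float32)))
print(eyes.get_calibration("wrist"))
E
```

```text
blue[242. 228.] 48 [544.7 150.  128.5] [535.5 143.1 122.2] [554.4 158.4 131.4]
blue[269. 244.] 42 [516.6 106.  128.4] [508.3  99.9 121.6] [525.1 113.1 131.4]
red 1043 [530.8 128.3  76.9] [482.4  81.1  72.6] [578.  174.9  81.1]
((529.9930419921875, 128.40792846679688), (67.9135513305664, 75.79454040527344), 56.96775436401367)
{'intrinsics': array([[333.88379295,   0.        , 319.96665895],
       [  0.        , 333.88379295, 197.88352373],
       [  0.        ,   0.        ,   1.        ]]), 'mount': array([[-6.03781551e-04, -9.61425247e-01, -2.75065684e-01,
         6.98747582e+01],
       [ 9.99999721e-01, -7.01497564e-04,  2.56869869e-04,
         5.27326123e-01],
       [-4.39919084e-04, -2.75065452e-01,  9.61425402e-01,
        -1.43358126e+02],
       [ 0.00000000e+00,  0.00000000e+00,  0.00000000e+00,
         1.00000000e+00]])}
```

Request:
apply_moves([
  [-50.2,-32.5,0,0,0,0],
  [-50.2,-32.5,0,0,0,0],
  [-50.2,-32.5,0,0,0,0],
  [-50.2,-32.5,0,0,0,0],
  [-50.2,-32.5,0,0,0,0],
], fingers=85, grip_force=40)

```text
time: 1.62
tool_pos: [389.5, 320.0, 231.6]
tcp_rot: [180.0, 0.0, 159.5]
ft_force: [0.3, 0.9, 0.4]
finger_gap: 85.1
grip_force: 0.0
```

Request:
apply_moves([
  [-50.2,-32.5,0,0,0,0],
  [-50.2,-32.5,0,0,0,0],
  [-50.2,-32.5,0,0,0,0],
  [-50.2,-32.5,0,0,0,0.108],
  [0,0,0,0,0,0.108],
])

```text
time: 2.25
tool_pos: [532.9, 125.4, 231.2]
tcp_rot: [-180.0, 0.1, 146.6]
ft_force: [-0.3, 1.3, -0.2]
finger_gap: 84.7
grip_force: 0.0
```

```bash
python3 - <<'E'
from h import *
s=sense(); print(s["time"],s["tool_pos"],s["tcp_rot"],s["joint_pos"])
pic,d,P=cloud("wrist",s); cv2.imwrite("pics/w1.png",pic[...,::-1]); np.save("w1.npy",P)
for t in ["pliers","pliers_grip","stand","pliers_tips"]:
    print(t,[(np.round(q["xyz"],1).tolist(),round(q["confidence"],2)) for q in models.place_of(t,"wrist")[:2]])
r,g,b=[pic[...,i].astype(int) for i in range(3)]
def rep(m,n):
    Q=P[m]; Q=Q[~np.isnan(Q[:,0])]; 
    print(n,len(Q),Q.mean(0).round(1),cv2.minAreaRect(Q[:,:2].astype(np.float32)))
m=(b>120)&(r<90)&(P[...,2]>124)&(P[...,2]<133)
k,lab,st,cen=cv2.connectedComponentsWithStats(m.astype(np.uint8))
for i in range(1,k):
    if st[i,4]>60: rep(lab==i,cen[i].round())
rep((r>130)&(g<60)&(b<60)&(abs(P[...,2]-76)<5),"red")
E
```

```text
2.25 [532.89242792 125.39505677 231.15774757] [-1.79964428e+02  5.28027337e-02  1.46564103e+02] [ 7.91618398e+00 -6.69679693e-01  9.37467513e+01 -6.16784306e-02
  8.69067950e+01 -4.86445833e+01]
pliers [([531.8, 129.4, 61.0], 0.86)]
pliers_grip [([531.0, 130.1, 103.5], 0.91), ([614.3, -2.9, 5.6], 0.34)]
stand []
pliers_tips []
[290. 190.] 289 [515.9 109.8 128.4] ((516.3198852539062, 109.28026580810547), (7.873026371002197, 21.396217346191406), 59.31414031982422)
[358. 189.] 296 [543.6 153.2 128.4] ((544.208251953125, 152.828857421875), (8.084917068481445, 21.22255516052246), 56.60967254638672)
red 5012 [527.8 132.7  76.7] ((530.771240234375, 130.41522216796875), (68.14241027832031, 77.20112609863281), 56.887943267822266)
```

View pics/w1.png

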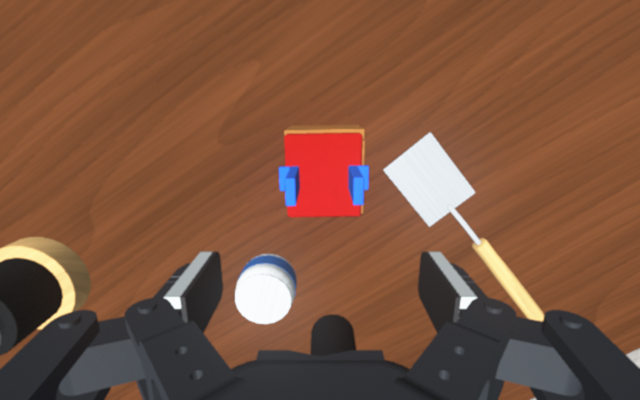

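The pliers are centred between (290,190) and (358,189), the fingers straddling them.

```bash
python3 - <<'E'
from h import *
s=sense(); print(s["time"],s["tool_pos"],s["tcp_rot"])
R=Ro.from_euler('xyz',s["tcp_rot"],degrees=True).as_matrix()
print(R.T@(np.array([530.3,130.6,87])-s["tool_pos"]))
E
```

```text
2.5 [530.71498639 129.81578928 231.33627191] [ 1.79995053e+02 -3.78443911e-03  1.47248166e+02]
[  0.7637381    0.42256864 144.33635969]
```

Request:
apply_moves([
  [0.4,0.2,45,0,0,0],
  [0.4,0.2,45,0,0,0],
  [0,0,35,0,0,0],
  [0,0,22,0,0,0],
  [0,0,0,0,0,0],
])

```text
time: 3.12
tool_pos: [528.4, 130.7, 82.3]
tcp_rot: [-179.8, -0.2, 147.2]
ft_force: [-0.5, 0.6, 0.1]
finger_gap: 84.7
grip_force: 0.0
```

Request:
apply_moves([
  [0,0,0,0,0,0],
  [0,0,0,0,0,0],
  [0,0,0,0,0,0],
  [0,0,0,0,0,0],
  [0,0,0,0,0,0],
], fingers=57)

```text
time: 3.75
tool_pos: [531.7, 130.5, 86.5]
tcp_rot: [179.9, 0.1, 147.1]
ft_force: [-2.8, 1.3, 6.7]
finger_gap: 57.4
grip_force: 8.5
```

Request:
apply_moves([
  [0,0,-15,0,0,0],
  [0,0,-25,0,0,0],
  [0,0,-30,0,0,0],
  [0,0,-35,0,0,0],
  [0,0,-25,0,0,0],
])

```text
time: 4.38
tool_pos: [531.1, 130.1, 217.4]
tcp_rot: [179.9, 0.1, 147.1]
ft_force: [0.1, 0.6, -2.7]
finger_gap: 57.0
grip_force: 8.5
```

```bash
python3 - <<'E'
from h import *
s=sense(); print(s["tool_pos"],s["finger_gap"],s["grip_force"],s["ft_force"])
pic,d,P=cloud("scene"); im=cv2.resize(pic[120:290,290:490],None,fx=4,fy=4,interpolation=cv2.INTER_CUBIC)
cv2.imwrite("pics/s1.png",im[:600,:,::-1])
for t in ["pliers","pliers_grip","pliers_tips"]:
    print(t,[(np.round(q["xyz"],1).tolist(),round(q["confidence"],2)) for q in models.place_of(t,"scene")[:2]])
pic,d,P=cloud("wrist",s); np.save("w2.npy",P); cv2.imwrite("pics/w2.png",pic[...,::-1])
for t in ["pliers","pliers_grip","pliers_tips","ring","ring_left_eye","ring_right_eye"]:
    print(t,[(np.round(q["xyz"],1).tolist(),round(q["confidence"],2)) for q in models.place_of(t,"wrist")[:2]])
E
```

```text
[531.1136296  130.09961098 217.36714474] 57.03534825167765 8.493669927120209 [ 0.07933261  0.6271743  -2.7468253 ]
pliers [([530.0, 133.3, 191.9], 0.75)]
pliers_grip [([530.0, 132.0, 234.8], 0.82)]
pliers_tips [([512.7, 142.5, 150.1], 0.86)]
pliers [([532.0, 128.1, 190.1], 0.71)]
pliers_grip [([529.4, 129.8, 234.7], 0.98)]
pliers_tips []
ring []
ring_left_eye []
ring_right_eye []
```

View pics/s1.png

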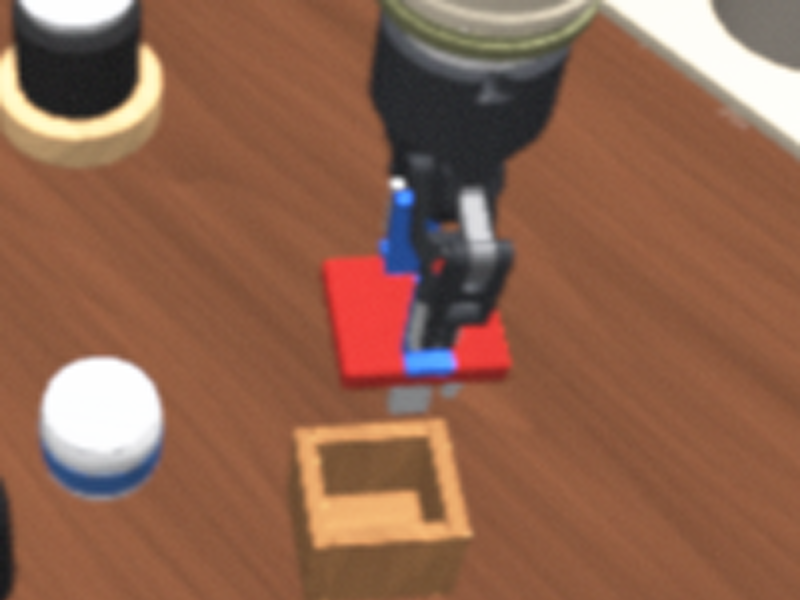

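View pics/w2.png

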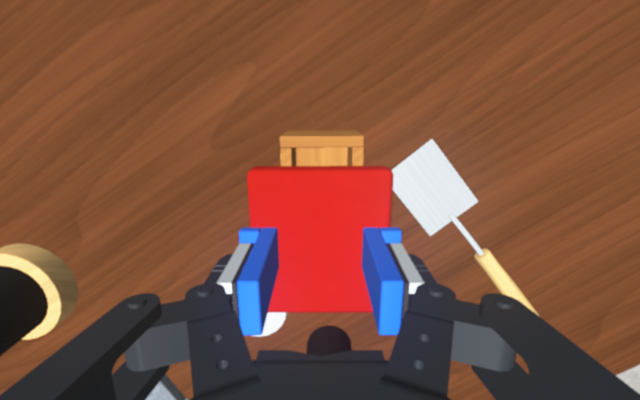

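The pins are on the tool's +x side (scene: small pin at (450,388), foot at (408,400)), so the pliers' yaw is −33°, and the plate sits square in the grip.

Request:
apply_moves([
  [-15.2,-21.1,0,0,0,0],
  [-30.4,-42.3,0,0,0,0],
  [-30.4,-42.3,0,0,0,0],
  [-30.4,-42.3,0,0,0,0],
  [-30.4,-42.3,0,0,0,0],
])

```text
time: 5.55
tool_pos: [541.7, -105.6, 214.0]
tcp_rot: [180.0, -0.0, 147.1]
ft_force: [0.6, -0.4, -1.9]
finger_gap: 57.0
grip_force: 8.5
```

Request:
apply_moves([
  [-30.4,-42.3,0,0,0,0],
  [-30.4,-42.3,0,0,0,0],
  [-15.2,-21.1,0,0,0,-0.187],
  [0,0,0,0,0,-0.187],
  [0,0,0,0,0,-0.187],
])

```text
time: 6.18
tool_pos: [547.9, -234.6, 213.6]
tcp_rot: [180.0, -0.1, 179.5]
ft_force: [-0.6, 0.3, -3.1]
finger_gap: 57.3
grip_force: 8.5
```

Request:
apply_moves([
  [0,0,0,0,0,-0.013],
  [0,0,0,0,0,0],
  [0,0,0,0,0,0],
  [0,0,0,0,0,0],
  [0,0,0,0,0,0],
])

```text
time: 6.8
tool_pos: [548.2, -234.0, 214.3]
tcp_rot: [-180.0, 0.0, 179.9]
ft_force: [-0.7, -0.4, -2.7]
finger_gap: 57.5
grip_force: 8.5
```

```bash
python3 - <<'E'
from h import *
s=sense(); print(s["time"],s["tool_pos"],s["tcp_rot"],s["finger_gap"],s["grip_force"],s["joint_pos"])
pic,d,P=cloud("wrist",s); np.save("w3.npy",P); cv2.imwrite("pics/w3.png",pic[...,::-1])
for t in ["pliers","pliers_grip","pliers_tips","axle_end","ring","ring_left_eye","ring_right_eye"]:
    print(t,[(np.round(q["xyz"],1).tolist(),round(q["confidence"],2)) for q in models.place_of(t,"wrist")[:2]])
s=sense(); print(s["tool_pos"])
E
```

```text
6.8 [ 548.21942044 -233.99802714  214.33230151] [-1.79998817e+02  5.72822834e-04  1.79927288e+02] 57.46402073600649 8.49436953663826 [-2.80414486e+01  7.32254532e+00  8.72013524e+01 -7.78389031e-04
  8.54750417e+01 -1.17968675e+02]
pliers [([546.8, -236.5, 185.5], 0.74), ([439.8, -224.9, 135.8], 0.24)]
pliers_grip [([545.0, -235.0, 232.1], 0.83)]
pliers_tips [([463.3, -237.2, 120.3], 0.26)]
axle_end [([461.3, -234.6, 118.1], 0.69)]
ring [([459.6, -235.9, 121.2], 0.84)]
ring_left_eye [([438.2, -222.6, 129.8], 0.89)]
ring_right_eye [([439.0, -240.2, 131.5], 0.7), ([459.2, -234.6, 121.7], 0.67)]
[ 548.20136623 -234.0920805   214.29237463]
```

View pics/w3.png

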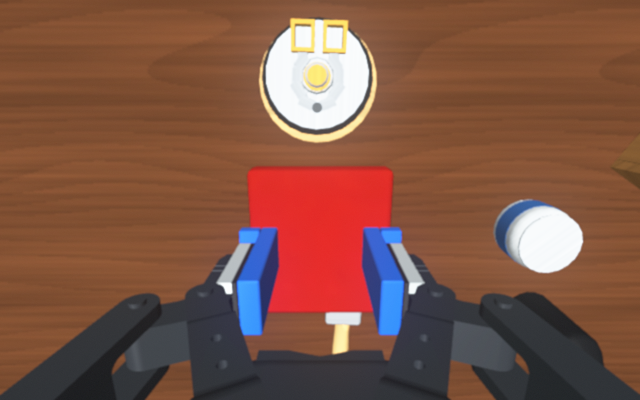

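The wrist view shows the ring: eyes at about (303,36) and (336,37), stub (317,75), hinge pin (317,107), and the plate below. I'll compute planar positions from the pixels.

```bash
python3 - <<'E'
from h import *
pic=cv2.imread("pics/w3.png")[...,::-1].astype(int); P=np.load("w3.npy")
c=eyes.get_calibration("wrist"); K=np.array(c["intrinsics"]); M=np.array(c["mount"])
T=np.array([548.22,-234.0,214.33]); R=Ro.from_euler('xyz',[180,0,179.93],degrees=True).as_matrix()
C=R@M[:3,3]+T
def pl(u,v,z):
    d=R@M[:3,:3]@np.array([(u-K[0,2])/K[0,0],(v-K[1,2])/K[1,1],1]); return C+d*(z-C[2])/d[2]
r,g,b=[pic[...,i] for i in range(3)]
v,u=np.mgrid[:400,:640]
eye=(r>180)&(g>110)&(b<110)&(v<56)&(u>285)&(u<352)
k,lab,st,cen=cv2.connectedComponentsWithStats(eye.astype(np.uint8))
for i in range(1,k):
    if st[i,4]>30:
        x,y,w,h=st[i,:4]; print("eye px",st[i],pl(x+w/2-.5,y+h/2-.5,131).round(1), "depth z",np.nanmedian(P[lab==i][:,2]).round(1), "w/h mm",(pl(x,y,131)-pl(x+w,y+h,131)).round(1))
hp=(r<140)&(abs(u-317)<9)&(abs(v-107)<9); hp&=(g<140)
print("hinge",u[hp].mean(),v[hp].mean(),hp.sum(),pl(u[hp].mean(),v[hp].mean(),125).round(1),np.nanmedian(P[hp][:,2]))
st_=(r>180)&(b<120)&(v>58)&(v<95)&(abs(u-317)<20)
print("stub",u[st_].mean(),v[st_].mean(),pl(u[st_].mean(),v[st_].mean(),127).round(1),np.nanmedian(P[st_][:,2]))
red=(r>130)&(g<60)&(b<60)&(v>160)&(v<320)
z=np.nanmedian(P[red][:,2]); print("plate z",z, np.nanmedian(P[red&(v<200)][:,2]),np.nanmedian(P[red&(v>270)][:,2]))
pts=np.array([pl(a,bb,z)[:2] for a,bb in zip(u[red],v[red])],np.float32); print(cv2.minAreaRect(pts))
cap=(abs(P[...,2]-110)<4)&(v<150); print("cap z",np.nanmedian(P[cap][:,2]))
ringm=(abs(P[...,2]-124)<2.5)&(v>50)&(v<120); print("ring top z",np.nanmedian(P[ringm][:,2]))
Y=v[red];
for rr in (185,215):
    q=u[red&(v==rr)]; print(rr,q.min(),q.max(),pl(q.min(),rr,z).round(1),pl(q.max(),rr,z).round(1))
E
```

```text
eye px [290  18  25  29 159] [ 436.7 -244.3  131. ] depth z 132.2 w/h mm [-16.4 -15.2   0. ]
eye px [324  19  25  20 134] [ 434.8 -223.3  131. ] depth z 131.8 w/h mm [-11.2 -15.6   0. ]
hinge 316.5 107.0 2 [ 481.6 -235.6  125. ] 124.10004793758493
stub 319.38235294117646 74.05882352941177 [ 460.9 -233.6  127. ] 113.7730808623864
plate z 204.41010022252544 204.2358178774237 204.45957026810208
((546.1270751953125, -233.43312072753906), (68.56216430664062, 78.23884582519531), 89.89514923095703)
cap z 111.13999860622422
ring top z 125.35433357136506
185 248 392 [ 516.  -267.3  204.4] [ 516.2 -199.3  204.4]
215 250 390 [ 531.  -267.3  204.4] [ 531.1 -199.4  204.4]
```

Request:
apply_moves([
  [15,0,0,0,0,0],
  [22,-0.4,0,0,0,0.037],
  [23,-0.4,0,0,0,0],
  [15,-0.4,0,0,0,0],
  [7.9,-0.1,0,0,0,0],
])

```text
time: 7.82
tool_pos: [464.8, -233.7, 214.5]
tcp_rot: [-180.0, 0.0, 177.8]
ft_force: [0.5, 0.2, -2.3]
finger_gap: 57.0
grip_force: 8.5
```

Request:
apply_moves([
  [0,0,0,0,0,0],
  [0,0,0,0,0,0],
  [0,0,0,0,0,0],
  [0,0,4,0,0,0],
  [0,0,4,0,0,0],
])

```text
time: 8.45
tool_pos: [465.3, -233.5, 205.8]
tcp_rot: [180.0, -0.0, 177.8]
ft_force: [0.0, -0.3, -2.8]
finger_gap: 56.9
grip_force: 8.5
```

```bash
python3 - <<'E'
from h import *
s=sense(); print(s["time"],s["tool_pos"],s["tcp_rot"],s["finger_gap"],s["ft_force"],s["wrist_torque"])
pic,d,P=cloud("scene"); cv2.imwrite("pics/s4.png",cv2.resize(pic[40:160,240:400],None,fx=5,fy=5,interpolation=cv2.INTER_CUBIC)[...,::-1])
for t in ["pliers","pliers_tips","ring","ring_left_eye","ring_right_eye"]:
    print(t,[(np.round(q["xyz"],1).tolist(),round(q["confidence"],2)) for q in models.place_of(t,"scene")[:2]])
E
```

```text
8.45 [ 465.34348594 -233.53723857  205.80822475] [ 1.79989567e+02 -1.76249627e-02  1.77841644e+02] 56.85552024989644 [ 0.03305585 -0.33075262 -2.80197696] [ 0.04092508 -0.0091413   0.01499425]
pliers [([465.8, -230.6, 181.7], 0.77)]
pliers_tips [([443.1, -232.4, 139.4], 0.78)]
ring [([461.4, -236.8, 118.5], 0.69), ([460.3, -235.9, -3.5], 0.62)]
ring_left_eye [([437.6, -224.5, 133.8], 0.65), ([723.6, -207.7, 1.6], 0.44)]
ring_right_eye [([438.3, -244.4, 130.8], 0.46)]
```

View pics/s4.png

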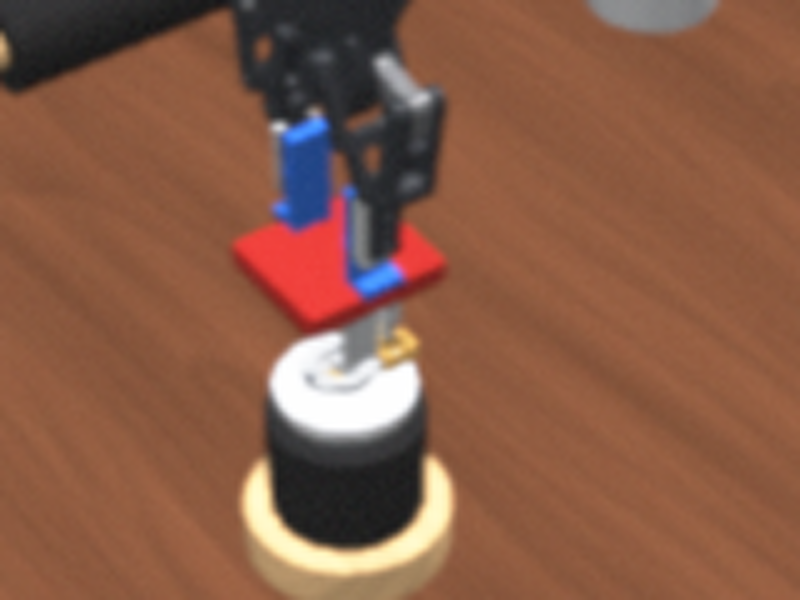

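The scene crop shows the pliers above the ring with the front eye at (398,345) beside the pin. The turn in mid-row left a y error of 1.9 mm, so I correct that and then lower.

Request:
apply_moves([
  [1.0,-1.9,0,0,0,0],
  [0,0,0,0,0,0],
  [0,0,3,0,0,0],
  [0,0,3,0,0,0],
  [0,0,0,0,0,0],
])

```text
time: 9.38
tool_pos: [464.0, -235.3, 199.8]
tcp_rot: [180.0, -0.0, 177.8]
ft_force: [-0.1, 0.7, -2.4]
finger_gap: 57.0
grip_force: 8.5
```

Request:
apply_moves([
  [0,0,2,0,0,0],
  [0,0,2,0,0,0],
  [0,0,2,0,0,0],
  [0,0,1,0,0,0],
  [0,0,0,0,0,0],
])

```text
time: 10.0
tool_pos: [464.3, -235.4, 193.2]
tcp_rot: [180.0, 0.0, 177.8]
ft_force: [0.4, 0.0, -2.4]
finger_gap: 57.3
grip_force: 8.5
```

Request:
apply_moves([
  [0,0,1,0,0,0],
  [0,0,1,0,0,0],
  [0,0,1,0,0,0],
  [0,0,0,0,0,0],
  [0,0,0,0,0,0],
])

```text
time: 10.62
tool_pos: [464.2, -235.5, 190.3]
tcp_rot: [-180.0, -0.0, 177.8]
ft_force: [-0.0, -0.1, -2.1]
finger_gap: 57.2
grip_force: 8.5
```

Request:
apply_moves([
  [0,0,0,0,0,0],
  [0,0,0,0,0,0],
  [0,0,0,0,0,0],
  [0,0,0,0,0,0],
  [0,0,0,0,0,0],
], fingers=46)

```text
time: 11.25
tool_pos: [464.5, -235.8, 190.7]
tcp_rot: [-180.0, 0.0, 177.8]
ft_force: [1.2, -1.1, 2.7]
finger_gap: 46.2
grip_force: 13.3
```

Request:
apply_moves([
  [0,0,-0.5,0,0,0],
  [0,0,-0.5,0,0,0],
  [0,0,-0.5,0,0,0],
  [0,0,0,0,0,0],
  [0,0,0,0,0,0],
], fingers=38)

```text
time: 11.88
tool_pos: [464.1, -235.3, 191.6]
tcp_rot: [180.0, -0.0, 177.8]
ft_force: [0.1, -0.7, -3.0]
finger_gap: 38.6
grip_force: 16.3
```

Request:
apply_moves([
  [0,0,-0.5,0,0,0],
  [0,0,-0.5,0,0,0],
  [0,0,0,0,0,0],
  [0,0,0,0,0,0],
  [0,0,0,0,0,0],
], fingers=31)

```text
time: 12.5
tool_pos: [464.2, -235.5, 192.8]
tcp_rot: [180.0, -0.0, 177.8]
ft_force: [-1.0, 0.1, -3.6]
finger_gap: 31.5
grip_force: 19.6
```

```bash
python3 - <<'E'
from h import *
s=sense(); print(s["time"],s["tool_pos"],s["tcp_rot"],s["finger_gap"],s["ft_force"],s["wrist_torque"])
pic,d,P=cloud("wrist",s); cv2.imwrite("pics/w5.png",pic[...,::-1])
r,g,b=[pic[...,i].astype(int) for i in range(3)]; v,u=np.mgrid[:400,:640]
red=(r>130)&(g<60)&(b<60)&(v>150)&(v<330); Q=P[red];Q=Q[~np.isnan(Q[:,0])]
print("plate z",np.median(Q,0),cv2.minAreaRect(Q[:,:2].astype(np.float32)),np.nanmedian(P[red&(v<200)][:,2]),np.nanmedian(P[red&(v>270)][:,2]))
pic,d,P=cloud("scene"); cv2.imwrite("pics/s5.png",cv2.resize(pic[60:160,260:380],None,fx=6,fy=6,interpolation=cv2.INTER_CUBIC)[...,::-1])
E
```

```text
12.5 [ 464.20367448 -235.46253501  192.76264626] [ 1.79999287e+02 -5.33948544e-03  1.77832964e+02] 31.545127128465364 [-0.98876206  0.06428132 -3.62758508] [-0.04521017 -0.05700839  0.0057327 ]
plate z [ 440.77608149 -234.64393326  179.08034546] ((468.2513122558594, -205.03240966796875), (152.10302734375, 74.15655517578125), 54.123382568359375) 179.16771611543422 nan
  return np.nanmean(a, axis, out=out, keepdims=keepdims)
```

View pics/s5.png

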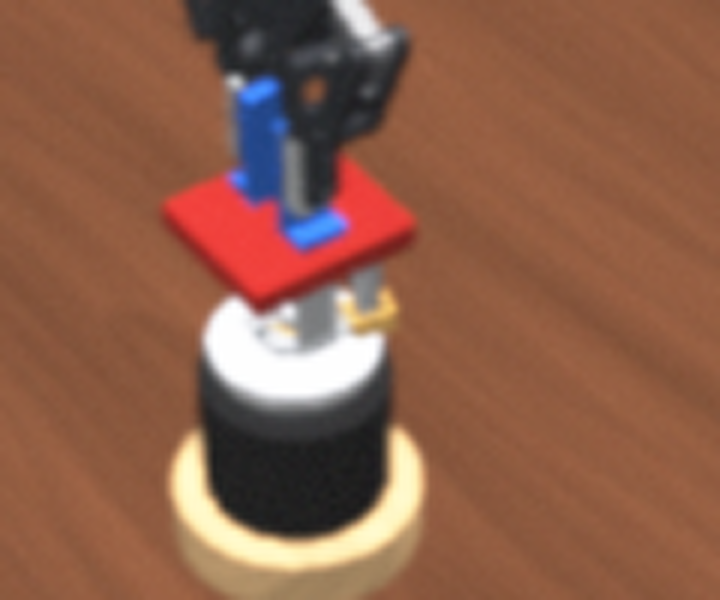

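The left pin is in its eye (365,295), the ring is open and the feet are on it; plate height matches. Now press down in steps.

Request:
apply_moves([
  [0,0,1,0,0,0],
  [0,0,1,0,0,0],
  [0,0,1,0,0,0],
  [0,0,1,0,0,0],
  [0,0,0,0,0,0],
])

```text
time: 13.22
tool_pos: [464.2, -235.4, 188.7]
tcp_rot: [180.0, -0.0, 177.8]
ft_force: [0.4, -0.4, -2.6]
finger_gap: 31.1
grip_force: 19.6
```

Request:
apply_moves([
  [0,0,1.2,0,0,0],
  [0,0,1.2,0,0,0],
  [0,0,1.2,0,0,0],
  [0,0,1.2,0,0,0],
  [0,0,0.7,0,0,0],
])

```text
time: 13.85
tool_pos: [464.2, -235.5, 183.4]
tcp_rot: [-180.0, 0.0, 177.8]
ft_force: [-0.8, 0.5, -0.2]
finger_gap: 31.1
grip_force: 19.6
```

Request:
apply_moves([
  [0,0,0.8,0,0,0],
  [0,0,0.8,0,0,0],
  [0,0,0.7,0,0,0],
  [0,0,0.7,0,0,0],
  [0,0,0,0,0,0],
])

```text
time: 14.48
tool_pos: [464.3, -235.5, 180.5]
tcp_rot: [-180.0, 0.0, 177.8]
ft_force: [-1.8, 1.1, 3.2]
finger_gap: 31.4
grip_force: 19.7
```

Request:
apply_moves([
  [0,0,0.8,0,0,0],
  [0,0,0.8,0,0,0],
  [0,0,0.8,0,0,0],
  [0,0,0.6,0,0,0],
  [0,0,0,0,0,0],
])

```text
time: 15.1
tool_pos: [464.6, -235.6, 178.5]
tcp_rot: [-180.0, 0.1, 177.8]
ft_force: [-3.9, 1.4, 11.0]
finger_gap: 31.6
grip_force: 20.1
```

Request:
apply_moves([
  [0,0,0.3,0,0,0],
  [0,0,0.3,0,0,0],
  [0,0,0.3,0,0,0],
  [0,0,0,0,0,0],
  [0,0,0,0,0,0],
], fingers=40)

```text
time: 15.72
tool_pos: [464.8, -235.8, 177.5]
tcp_rot: [-179.9, 0.1, 177.8]
ft_force: [-3.6, 1.5, 8.7]
finger_gap: 39.8
grip_force: 14.5
```

Request:
apply_moves([
  [0,0,0.4,0,0,0],
  [0,0,0.4,0,0,0],
  [0,0,0.4,0,0,0],
  [0,0,0,0,0,0],
  [0,0,0,0,0,0],
], fingers=49)

```text
time: 16.35
tool_pos: [464.9, -235.8, 176.0]
tcp_rot: [-179.9, 0.1, 177.8]
ft_force: [-1.2, 0.9, 7.4]
finger_gap: 49.0
grip_force: 10.9
```

Request:
apply_moves([
  [0,0,0,0,0,0],
  [0,0,0,0,0,0],
  [0,0,0,0,0,0],
  [0,0,0,0,0,0],
  [0,0,0,0,0,0],
], fingers=57)

```text
time: 16.98
tool_pos: [464.5, -235.7, 175.4]
tcp_rot: [-180.0, 0.0, 177.8]
ft_force: [0.2, -2.3, 5.5]
finger_gap: 57.1
grip_force: 8.5
```

Request:
apply_moves([
  [0,0,-2,0,0,0],
  [0,0,-3,0,0,0],
  [0,0,-4,0,0,0],
  [0,0,-5,0,0,0],
  [0,0,-6,0,0,0],
])

```text
time: 17.6
tool_pos: [464.1, -235.3, 195.3]
tcp_rot: [180.0, -0.0, 177.8]
ft_force: [0.3, -0.7, -3.0]
finger_gap: 57.0
grip_force: 8.5
```

Request:
apply_moves([
  [0,0,-10,0,0,0],
  [0,0,-14,0,0,0],
  [-20,0,0,0,0,0],
  [-35,0,0,0,0,0],
  [-28,0,0,0,0,0],
])

```text
time: 18.23
tool_pos: [548.6, -238.8, 220.5]
tcp_rot: [-180.0, 0.1, 177.8]
ft_force: [-0.0, 0.1, -2.2]
finger_gap: 57.2
grip_force: 8.5
```

Request:
apply_moves([
  [0,0,0,0,0,0],
  [0,0,0,0,0,0],
  [0,0,0,0,0,0],
  [0,0,0,0,0,0],
  [0,0,0,0,0,0],
])

```text
time: 18.85
tool_pos: [546.9, -238.7, 219.4]
tcp_rot: [-180.0, 0.0, 177.8]
ft_force: [0.3, -0.7, -2.8]
finger_gap: 57.0
grip_force: 8.5
```

```bash
python3 - <<'E'
from h import *
s=sense(); print(s["time"],s["tool_pos"],s["tcp_rot"],s["finger_gap"],s["ft_force"],s["grip_force"])
pic,d,P=cloud("wrist",s); np.save("w6.npy",P); cv2.imwrite("pics/w6.png",pic[...,::-1])
r,g,b=[pic[...,i].astype(int) for i in range(3)]; v,u=np.mgrid[:400,:640]
red=(r>130)&(g<60)&(b<60)&(v>150)&(v<330)&(abs(u-320)<80); Q=P[red];Q=Q[(abs(Q[:,2]-np.nanmedian(Q[:,2]))<5)]
print("plate",np.median(Q,0),cv2.minAreaRect(Q[:,:2].astype(np.float32)))
print("front/back z",np.nanmedian(P[red&(v<185)][:,2]),np.nanmedian(P[red&(v>270)][:,2]))
for t in ["pliers","pliers_grip","ring","ring_left_eye","ring_right_eye"]:
    print(t,[(np.round(q["xyz"],1).tolist(),round(q["confidence"],2)) for q in models.place_of(t,"wrist")[:2]])
m=models.cut_out("ring","wrist")
if m: M=m[0]["pixels"]; print("ring depth z pct",np.nanpercentile(P[M][:,2],[5,25,50,75,95]))
E
```

```text
18.85 [ 546.93325772 -238.68866482  219.44101427] [-1.79993099e+02  1.52274380e-02  1.77819430e+02] 56.985946556628335 [ 0.26160527 -0.73981868 -2.78589084] 8.513949662446976
plate [ 533.58375936 -238.03513538  209.38748862] ((545.9772338867188, -238.02001953125), (69.67574310302734, 77.97350311279297), 87.62320709228516)
front/back z 209.08945522383635 209.3089384355274
pliers [([546.3, -242.4, 192.0], 0.91)]
pliers_grip [([544.1, -239.5, 236.3], 0.66)]
ring [([459.8, -233.4, 108.0], 0.92), ([439.4, -242.4, 119.4], 0.55)]
ring_left_eye [([439.2, -222.1, 119.1], 0.84), ([546.2, -240.6, 192.3], 0.35)]
ring_right_eye [([437.5, -242.1, 119.1], 0.69)]
ring depth z pct [111.30378798 112.48287767 113.39965284 118.37014341 119.67513651]
```

View pics/w6.png

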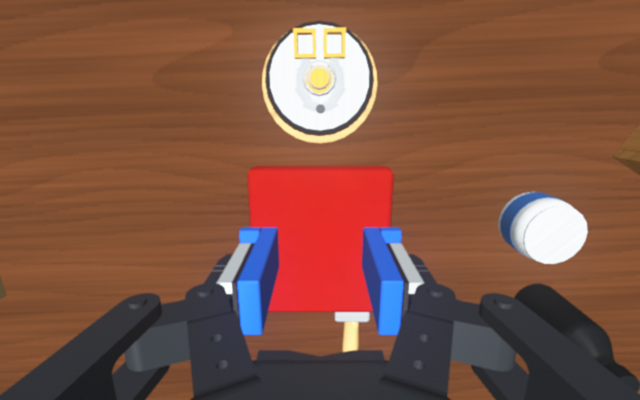

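The ring sits shut in the groove (eyes now at z≈119, at (304,42) and (335,42)) and holds the cap. Next I measure the empty stand.

```bash
python3 - <<'E'
from h import *
for n in ("top","scene"):
    pic,d,P=cloud(n)
    m=(abs(P[...,2]-62)<4)&(abs(P[...,0]-530)<65)&(abs(P[...,1]-130)<65)
    Q=P[m][:,:2].astype(np.float32); 
    med=np.median(P[m][:,2]); 
    print(n,m.sum(),med,cv2.minAreaRect(Q))
s=sense(); R=Ro.from_euler('xyz',s["tcp_rot"],degrees=True).as_matrix()
print(s["tool_pos"],R.T@(np.array([530.2,130.6,219.4])-s["tool_pos"]))
E
```

```text
top 656 62.823150522164305 ((529.861572265625, 130.60491943359375), (74.1502914428711, 82.15022277832031), 57.42125701904297)
scene 579 61.883232338893386 ((530.8941040039062, 133.50961303710938), (76.45356750488281, 82.4995346069336), 57.62627029418945)
[ 547.19246294 -238.59500296  219.16335729] [ 3.09091949e+01  3.68291077e+02 -2.32993826e-01]
```

Request:
apply_moves([
  [3.4,22,0,0,0,0],
  [3.4,44,0,0,0,0],
  [3.4,44,0,0,0,0],
  [3.4,44,0,0,0,0],
  [3.4,44,0,0,0,0],
])

```text
time: 19.92
tool_pos: [537.1, -37.8, 219.3]
tcp_rot: [180.0, 0.0, 177.9]
ft_force: [1.0, -0.7, -2.1]
finger_gap: 57.0
grip_force: 8.5
```

Request:
apply_moves([
  [3.4,44,0,0,0,0],
  [3.4,44,0,0,0,0],
  [3.4,44,0,0,0,0],
  [3.4,38,0,0,0,0.176],
  [0,0,0,0,0,0.176],
])

```text
time: 20.55
tool_pos: [529.4, 133.9, 219.2]
tcp_rot: [179.9, -0.0, 157.6]
ft_force: [0.1, 0.1, -2.2]
finger_gap: 56.6
grip_force: 8.5
```

Request:
apply_moves([
  [0,0,0,0,0,0.175],
  [0,0,20,0,0,0],
  [0,0,20,0,0,0],
  [0,0,10,0,0,0],
  [0,0,0,0,0,0],
])

```text
time: 21.18
tool_pos: [529.4, 130.0, 167.3]
tcp_rot: [-179.9, -0.1, 147.7]
ft_force: [0.4, 0.9, -2.7]
finger_gap: 57.1
grip_force: 8.5
```

```bash
python3 - <<'E'
from h import *
s=sense(); print(s["time"],s["tool_pos"],s["tcp_rot"])
pic,d,P=cloud("wrist",s); s=sense(); print(s["tool_pos"],s["tcp_rot"])
r,g,b=[pic[...,i].astype(int) for i in range(3)]; v,u=np.mgrid[:400,:640]
red=(r>130)&(g<60)&(b<60)&(v>150)&(v<330)&(abs(u-320)<80); Q=P[red];Q=Q[(abs(Q[:,2]-np.nanmedian(Q[:,2]))<5)]
print("plate",np.median(Q,0),cv2.minAreaRect(Q[:,:2].astype(np.float32)))
R=Ro.from_euler('xyz',s["tcp_rot"],degrees=True).as_matrix()
print(R.T@(np.array([530.5,130.3,86.3])-s["tool_pos"]))
E
```

```text
21.175 [529.39414472 130.01448496 167.3086425 ] [-1.79882239e+02 -1.39116639e-01  1.47689962e+02]
[530.11679002 130.11934851 168.51619409] [-1.79950627e+02 -5.78732017e-02  1.47671408e+02]
plate [521.39907753 132.98868339 157.21249628] ((528.6834106445312, 131.31533813476562), (69.51875305175781, 78.1627197265625), 57.88685607910156)
[-0.31024745  0.42842726 82.215584  ]
```

Request:
apply_moves([
  [-0.4,0.3,16,0,0,0],
  [0,0,16,0,0,0],
  [0,0,12,0,0,0],
  [0,0,8,0,0,0],
  [0,0,6,0,0,0],
])

```text
time: 21.85
tool_pos: [530.9, 130.3, 110.6]
tcp_rot: [-180.0, -0.0, 147.6]
ft_force: [0.2, -0.5, -2.4]
finger_gap: 56.9
grip_force: 8.5
```

Request:
apply_moves([
  [0,0,6,0,0,0],
  [0,0,6,0,0,0],
  [0,0,5,0,0,0],
  [0,0,3,0,0,0],
  [0,0,1,0,0,0],
])

```text
time: 22.48
tool_pos: [531.0, 130.3, 90.0]
tcp_rot: [-180.0, -0.0, 147.6]
ft_force: [0.1, 0.1, -3.7]
finger_gap: 57.0
grip_force: 8.5
```

Request:
apply_moves([
  [0,0,1,0,0,0],
  [0,0,1,0,0,0],
  [0,0,1,0,0,0],
  [0,0,0.8,0,0,0],
  [0,0,0,0,0,0],
])

```text
time: 23.1
tool_pos: [531.0, 130.4, 86.8]
tcp_rot: [180.0, 0.0, 147.6]
ft_force: [-3.8, 1.1, 3.2]
finger_gap: 57.0
grip_force: 8.5
```

Request:
apply_moves([
  [0,0,0,0,0,0],
  [0,0,0,0,0,0],
  [0,0,0,0,0,0],
  [0,0,0,0,0,0],
  [0,0,0,0,0,0],
], fingers=85)

```text
time: 23.72
tool_pos: [531.0, 130.3, 86.4]
tcp_rot: [-180.0, 0.0, 147.6]
ft_force: [-0.2, 0.3, -0.1]
finger_gap: 85.1
grip_force: 0.0
```

Request:
apply_moves([
  [0,0,-10,0,0,0],
  [0,0,-25,0,0,0],
  [0,0,-35,0,0,0],
  [0,0,-40,0,0,0],
  [0,0,-30,0,0,0],
])

```text
time: 24.35
tool_pos: [531.6, 130.4, 229.4]
tcp_rot: [179.9, 0.1, 147.6]
ft_force: [0.4, 0.0, 0.4]
finger_gap: 85.1
grip_force: 0.0
```

Request:
apply_moves([
  [0,0,0,0,0,0],
  [0,0,0,0,0,0],
  [0,0,0,0,0,0],
  [0,0,0,0,0,0],
  [0,0,0,0,0,0],
])

```text
time: 24.98
tool_pos: [530.7, 130.3, 225.7]
tcp_rot: [-180.0, -0.0, 147.6]
ft_force: [0.0, 0.3, -0.9]
finger_gap: 84.8
grip_force: 0.0
```

```bash
python3 - <<'E'
from h import *
s=sense(); print(s["time"],s["tool_pos"],s["finger_gap"],s["ft_force"])
pic,d,P=cloud("wrist",s); cv2.imwrite("pics/w9.png",pic[...,::-1])
r,g,b=[pic[...,i].astype(int) for i in range(3)]; v,u=np.mgrid[:400,:640]
red=(r>130)&(g<60)&(b<60)&(abs(P[...,2]-76)<15); Q=P[red]
print("plate",np.median(Q,0),cv2.minAreaRect(Q[:,:2].astype(np.float32)))
A=np.c_[Q[:,:2]-Q[:,:2].mean(0),np.ones(len(Q))]; print("tilt",np.linalg.lstsq(A,Q[:,2],rcond=None)[0])
pic,d,P=cloud("scene")
for t in ["pliers","ring","ring_left_eye","ring_right_eye"]:
    print(t,[(np.round(q["xyz"],1).tolist(),round(q["confidence"],2)) for q in models.place_of(t,"scene")[:2]])
E
```

```text
24.975 [530.69857158 130.28440983 225.70872711] 84.8106736931924 [ 0.03225967  0.33037664 -0.85451127]
plate [526.79724041 131.94163327  76.65631515] ((530.515625, 131.07754516601562), (68.34831237792969, 76.42546081542969), 57.78184127807617)
tilt [1.79339142e-03 3.84622259e-04 7.66541104e+01]
pliers [([530.2, 133.8, 65.2], 0.61), ([437.6, -226.9, 121.2], 0.53)]
ring []
ring_left_eye [([438.3, -225.8, 120.7], 0.47)]
ring_right_eye [([436.7, -244.4, 115.6], 0.62)]
```

View pics/w9.png

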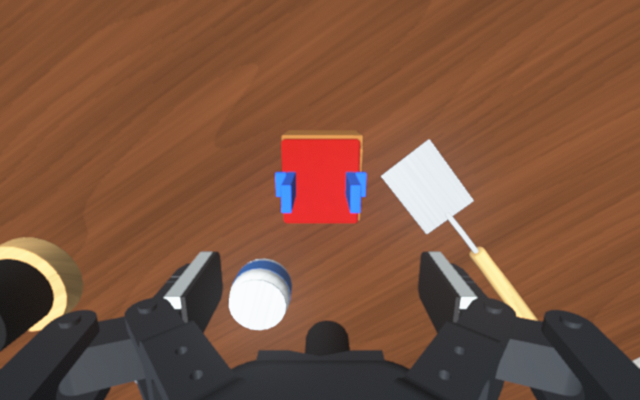

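The plate lies flat on the rim at z 76.7 (same as at the start), grips at (286,192) and (356,192), and the ring is seated.

```bash
python3 -c "
from bench import job; print(job.hand_in())"
```

```text
the job is handed in; nothing more can be done
None
```

The ring is shut in the axle's groove and holds the cap down, the pliers are back upright and fully down in their stand, and I handed the job in at about 25 s.

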